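# Clamp the bearing housing, switch on the drive and hold the run button

### The job

Start the spin test of the black bearing housing by pressing with the fingertips, in this order: push the hold-down of the clamping fixture fully down over the housing, then press the raised end of the wide rocker so that the rocker tips fully over, then press the large mushroom button fully down and finish while still holding it down. Each one only after the one before it is done; leave the narrow rocker and the small button beside them unpressed, and do not pick up, shove aside or knock over the housing or anything else on the bench.

Things in the scene. Friction and masses are not known exactly. Their poses are not given: they have to be found in the camera images.
- fixture: Clamping fixture, screwed to the bench: an aluminium plate 140 x 90 x 12 mm with a low ring nest (80 mm outside, rising 6 mm) for the bearing housing centred 26 mm along +x, and a steel block 36 x 44 mm, top 40 mm above the bench, centred 46 mm along -x, that carries the hold-down. Origin under the centre of the plate, at bench height; z up. It may stand at any of three places on the bench, turned by up to 0.4 rad.
- clamp_head (a point): Centre of the top face of the hold-down's round black press pad (24 mm diameter, 6 mm high), which sits on a flat steel strap (62 x 24 x 8 mm) reaching along the fixture's +x over the rim of the housing. When up it is 70 mm above the bench, fully down 58 mm.
- clamp (a joint): Travel of the hold-down, m: about 0 to 0.002 (up) at the start, 0.012 fully down. It slides straight down under about 4 N and stays where it is left by friction.
- switch_box: Grey switch box screwed to the bench, 100 x 100 mm, top 45 mm above the bench, with two black rockers side by side; origin under its centre at bench height, z up, +x pointing away from the robot. Both rockers tip about an axis along the box's y, with the pivot line over x = 0, 49 mm above the bench. Wide rocker (30 mm wide, 56 mm long) centred at y = +25 mm; narrow rocker (14 mm wide) at y = -32 mm. It may stand at any of the three places, turned by up to 0.4 rad.
- drive_rocker_end (a point): Point on the top of the wide rocker's +x half (the far one from the robot), 22 mm out from the pivot line and 6 mm short of its end. At the start this half is raised (this point about 57 mm above the bench, the very end 60 mm); when tipped fully over the half lies level, 49 mm above the bench.
- drive_rocker (a joint): Angle of the wide rocker, rad: about 0 at the start (+x end raised, -x half level), 0.4 when tipped fully over (+x half level, -x end raised). It needs about 2.5 N at its end and stays where it is left by friction.
- lamp_rocker (a joint): Angle of the narrow rocker, built and standing like the wide one, with its +x end raised: 0 at the start; to be left alone.
- run_box: Grey push-button box screwed to the bench, 90 (x) x 100 (y) mm, top 50 mm above the bench; origin under its centre at bench height, z up. A black mushroom button at y = +20 mm and a small flat button (16 mm diameter, standing 7 mm proud) at y = -32 mm. It may stand at any of the three places, turned by up to 0.4 rad.
- run_button_top (a point): Centre of the top of the large mushroom button (cap 40 mm diameter, with a flat top 28 mm across): 71 mm above the bench when up, 63 mm fully down.
- run_button (a joint): Travel of the mushroom button, m: 0 up, 0.008 fully down. A spring returns it: 2.8 N to start it, 5.6 N fully down.
- reset_button (a joint): Travel of the small button, m: 0 up, 0.004 down; spring return; to be left alone.
- housing: Black steel bearing housing, a loose ring 66 mm outside, 30 mm high with a bearing in it, standing in the fixture's nest (top 42 mm above the bench). Origin under its centre.
- roller: White nylon roller with a groove, standing on end, 36 mm diameter, 50 mm high, loose. Origin under its centre.
- ring_gauge: Polished steel ring gauge lying flat, 80 mm outside, 40 mm bore, 20 mm high, loose. Origin under its centre.
- bearing: Small loose bearing lying flat, 38 mm diameter, 12 mm high. Origin under its centre.
- mallet: Copper mallet lying on the bench, head 36 mm diameter and 75 mm long, wooden handle; 250 mm long along its x, head at +x, 36 mm high. Origin near its middle at bench height.
- vee_block: Dark steel vee block, 60 x 50 mm, about 40 mm high, loose. Origin under its centre.
- wrench: Steel wrench lying flat, 180 mm long along its x, loose. Origin on its underside.
Not all that is in view belongs to the job. What is shaped like the run_box but blue or purple is not meant.

How it is judged:
On the way, in this order (a step that is already met when the one before it is completed fails the run):
1. the hold-down is pushed fully down (within 2 mm) (value of joint clamp above 0.01 m), for 0.1 s.
2. the wide rocker is tipped over (past 0.32 of 0.4 rad) (value of joint clamp above 0.01 m and value of joint drive_rocker above 0.32 rad), for 0.1 s.
3. the mushroom button is pressed down (within 2 mm) by the fingers, the others still set (all of step 2 and value of joint run_button above 0.006 m and value of joint lamp_rocker below 0.1 rad and value of joint reset_button below 0.002 m and contact force between the fingers and run_box above 1 N), for 0.3 s.
At the end, for the whole second after the job is handed in: Hold-down down (over 10 of 12 mm), wide rocker over (past 0.32 of 0.4 rad), fingers holding the mushroom button down (over 6 of 8 mm, over 1 N); narrow rocker and small button unpressed; housing at rest in its nest (moved under 15 mm), other loose things within 30 mm of their start (all of step 3 and z of housing in the frame of fixture below 0.02 m and linear speed of housing below 0.02 m/s and distance of each of roller, ring_gauge, bearing, mallet, vee_block, wrench from where it was at the start of the episode below 0.03 m and distance of housing from where it was at the start of the episode below 0.015 m); the arm keeps its last pose, push and grip.
It fails at once if the wide rocker tipped (past 0.15 rad) while the hold-down is not down (value of joint drive_rocker above 0.15 rad and value of joint clamp below 0.01 m).
It fails at once if the mushroom button pressed (over 3 mm) while the wide rocker is not tipped over (value of joint run_button above 0.003 m and value of joint drive_rocker below 0.32 rad).
It fails at once if the narrow rocker tipped (past 0.1 rad) or the small button pressed (over 2 mm) (value of joint lamp_rocker above 0.1 rad or value of joint reset_button above 0.002 m).
It fails at once if the housing lifted or shoved (over 15 mm) (distance of housing from where it was at the start of the episode above 0.015 m).
It fails at once if another thing on the bench lifted, carried, knocked over or shoved (over 30 mm, or tipped past 0.5 rad) (distance of any of roller, ring_gauge, bearing, mallet, vee_block, wrench from where it was at the start of the episode above 0.03 m or angle between any of roller, ring_gauge, bearing, mallet, vee_block, wrench's own z axis and vertical above 0.5 rad).
It also fails if it takes over 48 s, if anything falls off the work surface, if the arm or the gripper's body presses on something with over 40 N, if the wrist force passes 120 N, or if a joint passes its speed limit or range.

### The arm

A 6-joint arm with a two-finger parallel gripper is mounted at the origin on the work surface. World frame = base frame: x ahead of the robot, y to its left, z up, the work surface at z = 0. Lengths are in m, angles in rad, forces in N, time in s.
With the tool pointing down it reaches from about 0.4 to 0.925 m from the base axis. Payload 3.4 kg.
Tool frame: the origin (TCP) lies at the very end of the fingers, on their centre line; the grasp point (between the pads) lies 19 mm behind it; z points along the fingers, y is the line along which they close (so a half turn about z gives the same grasp; the last joint's range is limited). The gripper opens to 85 mm and grips with 20 to 120 N. Pads are 22 mm wide; open, the fingers measure 114 mm over their backs; the gripper's body (76 mm by 85 mm) begins 54 mm behind the grasp point. The pads swing forward as they close: fully open they stand 13 mm farther back than shut.
Start: joints at [1.181, 0.307, 1.506, -0, 1.328, -0.073], TCP at [0.179, 0.546, 0.231] pointing down, gripper open.
Joint ranges: [-3.12, 3.12], [-1.05, 2.28], [0.14, 2.33], [-1.42, 4.57], [0.1, 2.73], [-2.68, 2.68]. Speed limits (rad/s): [2.57, 2.57, 3.14, 3.14, 3.14, 3.14].

### API

Orientations are given as a unit quaternion [w, x, y, z].
In Python, from station import env, capture, camera_params gives the robot as it stands.
- The arm moves only by the tool play_rows, never from a script. Its argument "commands" is text: rows parted by semicolons, each of 5 numbers parted by spaces: the opening, from -1 (shut) to 1 (fully open), so that 0 is half open, then the shift along the tool's x, y, z in m, then the turn about the tool's z in rad. A call has 1 to 10 rows; each row shifts and turns the commanded pose from where the row before left it, along the tool's axes as they then stand; what a row does not reach is not made up. A row lasts 1/10 s, in which the tool goes at most 50 mm and 8.59 degrees, less where a joint would pass 70% of its speed; a pose out of reach is approached as far as the arm can. A call with a gripper value outside its range is refused whole. The fingers move at their own pace and stop on an object; "grip_force" is the grip in N (left out, the last holds). Time passes only in rows, so rows that do not move let the fingers close. It gives the time, the measured TCP pose, the force, the opening and the grip force at its end, in the units of the state.
- env.read_state(): the state, without advancing time (a new reading comes with each control period).
- capture(name): name is "scene" or "top" or "wrist"; returns the picture (480x640x3 uint8, red, green, blue); there is no depth.
- camera_params(name): a dict with "K" (3x3 intrinsics, pixels), "dist_coeffs" ([k1, k2, p1, p2, k3] as OpenCV has them; the pictures are not rectified), "rvec" (rotation vector, rad) and "tvec" (3), from world to camera coordinates, as OpenCV has them. Camera axes: x right, y down, z forward; pixel columns grow to the right and rows downward; lengths in m; the calibration is good to about 2 mm. A picture is of the moment at which its call begins: read the wrist's pose just before it. camera_params takes no time and is no camera call; for the wrist camera it gives the pose at the moment of the call.
- env.close_job(): hands the job in; it is judged then, once.
The state is a dict: "clock": time; "q": joint angles; "joint_velocities": joint speeds; "effort": joint torques, N m; "position": TCP position; "tool_rot": TCP orientation; "contact_force": force on the tool from outside, world axes, zero at the start; "wrist_torque": the same for the moment, N m; "width": opening from 0.0 (shut) to 1.0 (fully open); "finger_force": force on a finger pad.
Only numpy, scipy, OpenCV 4.12 (cv2) and the standard library are available. Lean on these libraries where they do the work, as an engineer would, in place of code of your own. Each camera call takes 0.05 s, during which the arm holds its last target. There are 200 camera calls.

## Working session

There is one attempt and no reset: what is moved stays moved. The work goes in short steps, Python scripts to look and compute and a tool call to move; the robot and the scene stay as the last step left them, time stands still between calls to the robot, and variables do not carry over. Pictures are saved under pics/ and viewed, at most 10 in all, crops included, and the job is handed in when it is done.

Besides the shell and the picture viewer there is one more tool, called after "Emit:" as name(argument=value, ...) on one line, values as JSON. play_rows: Moves the arm, as the interface text tells. Its arguments: {"type":"object","properties":{"commands":{"type":"string"},"grip_force":{"type":"number"}},"required":["commands"]}

```bash
mkdir -p pics
cat > h.py <<'E'
import numpy as np, cv2
from station import env, capture, camera_params
def save(img,n): cv2.imwrite('pics/'+n+'.png',img[:,:,::-1])
def ray(p,uv):
    K=np.array(p['K'],float);d=np.array(p['dist_coeffs'],float)
    R=cv2.Rodrigues(np.array(p['rvec'],float))[0];t=np.array(p['tvec'],float).ravel()
    n=cv2.undistortPoints(np.array(uv,float).reshape(-1,1,2),K,d).reshape(-1,2)
    return -R.T@t,np.c_[n,np.ones(len(n))]@R
def onz(p,uv,z):
    c,d=ray(p,uv);return c+d*((z-c[2])/d[:,2])[:,None]
def pix(p,X):
    return cv2.projectPoints(np.array(X,float).reshape(-1,1,3),np.array(p['rvec'],float),np.array(p['tvec'],float),np.array(p['K'],float),np.array(p['dist_coeffs'],float))[0].reshape(-1,2)
E
python3 - <<'E'
from h import *
for n in('top','scene'):
    save(capture(n),n+'0');p=camera_params(n);print(n,ray(p,[[320,240]]))
print(env.read_state())
E
```

```text
top (array([ 0.49807427, -0.07368525,  1.02661492]), array([[ 0.02277635,  0.03601704, -0.99922155]]))
scene (array([1.07370243, 0.0715564 , 0.96064113]), array([[-0.5062116 , -0.13762176, -0.85139997]]))
{'clock': 0.1, 'q': array([ 1.18049434e+00,  3.07492240e-01,  1.50751552e+00, -9.47415212e-07,
        1.32840888e+00, -7.35042626e-02]), 'joint_velocities': array([-0.00079622, -0.00170612, -0.0031213 ,  0.0007144 ,  0.00308179,
       -0.00031192]), 'effort': array([-6.81217284e-05, -4.58534431e+01, -2.52610552e+01, -8.01552710e-05,
        5.73168945e-03,  8.29031457e-07]), 'position': array([0.1789188 , 0.54580908, 0.23048684]), 'tool_rot': array([-2.09155759e-04,  1.57737137e-01,  9.87480716e-01, -8.87684247e-04]), 'contact_force': array([ 0.5677893 , -0.5353648 , -0.42298449]), 'wrist_torque': array([-0.00326873,  0.02281386, -0.05394533]), 'finger_force': 0.0, 'width': 1.0029871560822476}
```

View pics/top0.png

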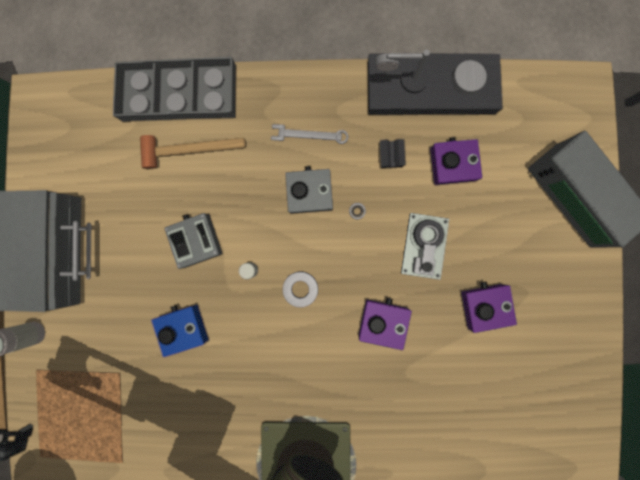

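View pics/scene0.png

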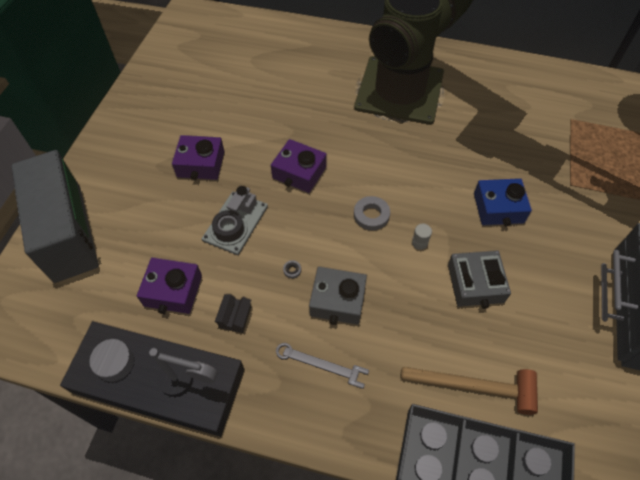

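The top view (up is +x, left is +y) shows:
- The fixture is at about (427,245), with its pad near (427,267).
- The switch box is at (193,240): wide rocker at (178,245), narrow rocker at (205,233).
- Run-box candidates are grey (310,190), blue (180,330), and purple (456,160), (385,323), (488,307). I choose the grey one, with its mushroom at (299,190).

The scene view agrees. Next is one close crop of each.

Run:
```python
from h import *
im=cv2.imread('pics/top0.png');p=camera_params('top')
c=[(427,245),(193,240),(310,190)]
s=6
m=np.hstack([cv2.resize(im[y-40:y+40,x-22 if x==427 else x-30:x+22 if x==427 else x+30],None,fx=s*.75,fy=s*.75,interpolation=cv2.INTER_CUBIC) for x,y in c])
cv2.imwrite('pics/crop.png',m);print(m.shape)
for n,uv,z in(('pad',(427,267),.07),('housing',(429,233),.042),('wide',(178,245),.052),('switch',(193,240),.045),('run',(310,190),.05),('mush',(299,190),.071)):print(n,onz(p,[uv],z).round(3))
```

```text
(360, 738, 3)
pad [[ 0.46  -0.267  0.07 ]]
housing [[ 0.534 -0.278  0.042]]
wide [[0.512 0.277 0.052]]
switch [[0.523 0.245 0.045]]
run [[ 0.63  -0.017  0.05 ]]
mush [[0.628 0.005 0.071]]
```

View pics/crop.png

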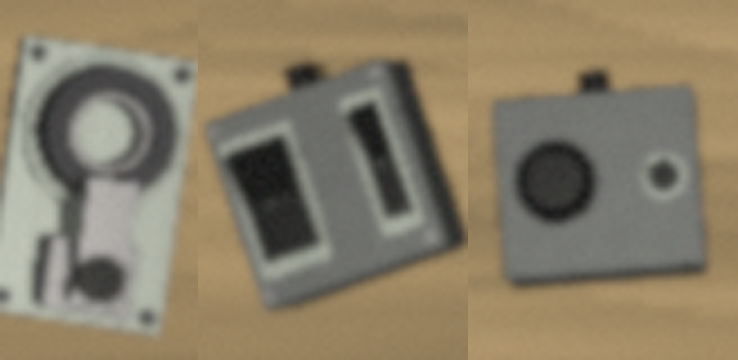

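The crops confirm the picks:
- Pad at top pixel (427.2,266.8).
- Wide rocker is the left one, its raised end point at about (176.6,235.1).
- The grey run box's mushroom is at about (299,190).

I'll turn the tool square to the world, shut the fingers and set out.

Emit:
play_rows(commands="-1 0 0 0 -0.1056; -1 0 0 0 -0.1056; -1 0 0 0 -0.1056; -1 -0.03 -0.03 0 0; -1 -0.03 -0.03 0 0; -1 -0.03 -0.03 0 0; -1 -0.03 -0.03 0 0; -1 -0.03 -0.03 0 0; -1 -0.03 -0.03 0 0; -1 -0.03 -0.03 0 0")

```text
clock: 1.1
position: [0.3899, 0.3348, 0.231]
tool_rot: [-0.0, -0.0, 1.0, -0.0]
contact_force: [1.2, 0.3, -0.0]
width: -0.0
finger_force: 0.0
```

Emit:
play_rows(commands="-1 -0.03 -0.03 0 0; -1 -0.03 -0.03 0 0; -1 -0.0 -0.04 0 0; -1 0 -0.04 0 0; -1 0 -0.04 0 0; -1 0 -0.04 0 0; -1 0 -0.04 0 0; -1 0 -0.04 0 0; -1 0 0 0 0; -1 0 0 0 0")

```text
clock: 2.1
position: [0.4489, 0.0358, 0.2311]
tool_rot: [-0.0, 0.001, 1.0, 0.0]
contact_force: [-0.1, -0.2, -0.3]
width: -0.001
finger_force: 0.0
```

Run:
```python
from h import *
p=camera_params('wrist');im=capture('wrist');save(im,'w1');print(ray(p,[[320,240]]));print(env.read_state()['tool_rot'])
```

```text
(array([0.36738636, 0.03564053, 0.37335831]), array([[ 0.33315392, -0.00973353, -0.94306424]]))
[-2.56999177e-04  5.91092879e-04  9.99999717e-01  3.89065439e-04]
```

View pics/w1.png

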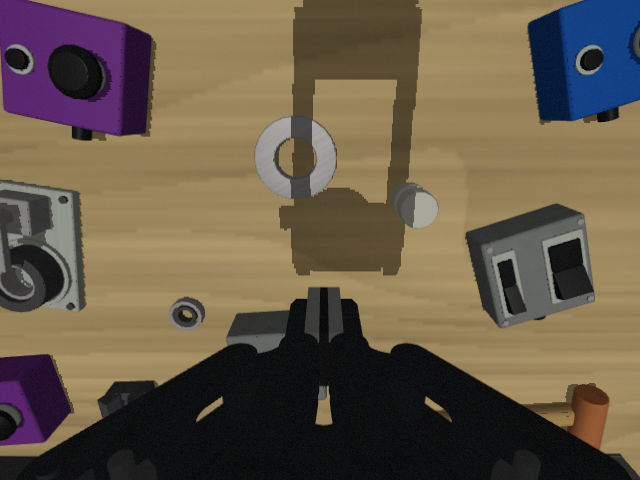

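The wrist view (down is +x, left is −y) shows the fixture at the left edge and the wide rocker's raised half around (576,290). I move towards the fixture for a closer look.

Emit:
play_rows(commands="-1 0 -0.04 0 0; -1 0 -0.04 0 0; -1 0 -0.04 0 0; -1 0 -0.04 0 0; -1 0 -0.04 0 0; -1 0 -0.04 0 0; -1 0 -0.03 0 0; -1 0 -0.03 0 0; -1 0 0 0 0; -1 0 0 0 0")

```text
clock: 3.15
position: [0.4497, -0.2625, 0.2308]
tool_rot: [-0.0, -0.0, 1.0, 0.001]
contact_force: [-0.8, 0.2, 0.3]
width: -0.001
finger_force: 0.0
```

Run:
```python
from h import *
pw=dict(K=None)
t=camera_params('top')
print('rocker top',onz(t,[(176.6,235.1)],.057))
print('mush',onz(t,[(298.8,190.1)],.071),'pad',onz(t,[(427.2,266.8)],.07))
p=camera_params('wrist');im=capture('wrist');save(im,'w2');print(env.read_state()['position'])
print('pad expected px',pix(p,[onz(t,[(427.2,266.8)],.07)[0]]))
```

```text
rocker top [[0.53340613 0.2788486  0.057     ]]
mush [[0.62758287 0.00564916 0.071     ]] pad [[ 0.46084345 -0.26739845  0.07      ]]
[ 0.4495039  -0.2619327   0.23087654]
pad expected px [[317.79094228 224.36993443]]
```

View pics/w2.png

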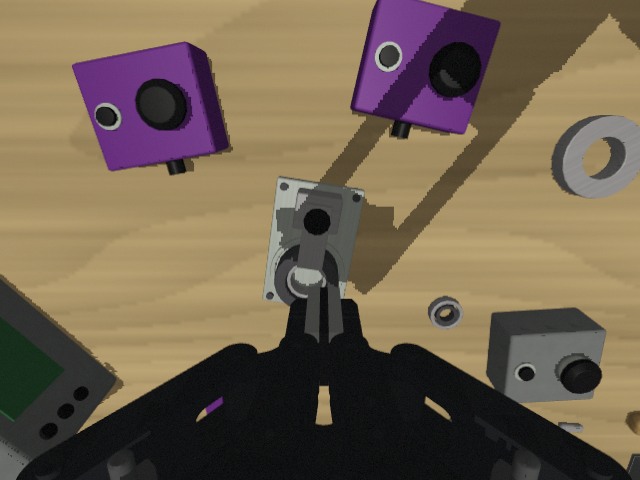

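The pad shows at (317,221) against an expected (318,224), so the two cameras agree to about 2 mm. The pad centre is about (0.459,−0.2675). Descending.

Emit:
play_rows(commands="-1 -0.0095 -0.0055 0 0; -1 0 0 0.04 0; -1 0 0 0.04 0; -1 0 0 0.04 0; -1 0 0 0.025 0; -1 0 0 0.006 0; -1 0 0 0.006 0; -1 0 0 0.006 0; -1 0 0 0.006 0; -1 0 0 0.004 0")

```text
clock: 4.2
position: [0.4602, -0.2697, 0.0594]
tool_rot: [0.002, 0.0, 1.0, -0.001]
contact_force: [1.6, 2.1, 3.9]
width: -0.0
finger_force: 1.8
```

Emit:
play_rows(commands="-1 0 0 0.004 0; -1 0 0 0.003 0; -1 0 0 0 0; -1 0 0 0 0")

```text
clock: 4.6
position: [0.4603, -0.2698, 0.0576]
tool_rot: [0.003, 0.0, 1.0, -0.002]
contact_force: [-7.0, 7.1, 45.3]
width: -0.001
finger_force: 23.0
```

The hold-down has bottomed at z 0.0576 with 45 N. Lifting off and going to the switch box.

Emit:
play_rows(commands="-1 0 0 -0.03 0; -1 0 0 -0.04 0; -1 0 0 -0.04 0; -1 0 0 -0.04 0; -1 0 0.04 0 0; -1 0 0.04 0 0; -1 0 0.04 0 0; -1 0 0.04 0 0; -1 0 0.04 0 0; -1 0 0.04 0 0")

```text
clock: 5.6
position: [0.4583, -0.0279, 0.2016]
tool_rot: [0.0, 0.0, 1.0, -0.0]
contact_force: [1.2, 0.3, 0.0]
width: 0.001
finger_force: 0.0
```

Emit:
play_rows(commands="-1 0 0.04 0 0; -1 0 0.04 0 0; -1 0 0.04 0 0; -1 0 0.04 0 0; -1 0 0.04 0 0; -1 0 0.04 0 0; -1 0 0.04 0 0; -1 0 0.03 0 0; -1 0 0 0 0; -1 0 0 0 0")

```text
clock: 6.6
position: [0.4583, 0.2809, 0.2011]
tool_rot: [-0.0, -0.001, 1.0, -0.001]
contact_force: [-0.2, -0.5, -0.5]
width: -0.002
finger_force: 0.0
```

Run:
```python
from h import *
p=camera_params('wrist');im=capture('wrist');print(env.read_state()['position'])
q=pix(p,[[.5334,.2788,.057],[.459,-.2675,.058]]);print(q)
save(im,'w3')
```

```text
[0.45827382 0.2801028  0.20111945]
[[ 321.34429612  298.99343195]
 [-334.1671129   217.32847153]]
```

View pics/w3.png

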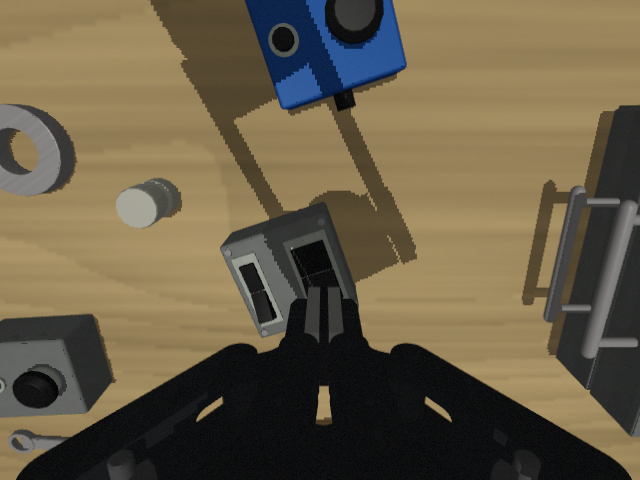

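The near half of the wide rocker runs from end midpoint (307,246) to the pivot midpoint (319,273). The fingers hide the raised half, so I extrapolate to it.

Run:
```python
from h import *
p=camera_params('wrist')
a=onz(p,[(307,246),(319,273)],.049);print(a);d=a[1]-a[0];L=np.linalg.norm(d);print(L,a[1]+d/L*.022)
```

```text
[[0.4862902  0.26551865 0.049     ]
 [0.51181603 0.27581472 0.049     ]]
0.027524113405866423 [0.5322188  0.28404435 0.049     ]
```

The half length measures 27.5 mm against 28 mm expected. Target is (0.533,0.281). I align the fingers with the box, then press.

Emit:
play_rows(commands="-1 -0.037 0.0005 0 0; -1 -0.0375 0.0005 0 0; -1 0 0 0.03 -0.13; -1 0 0 0.03 -0.13; -1 0 0 0.03 -0.12; -1 0 0 0.03 0; -1 0 0 0.015 0; -1 0 0 0.006 0; -1 0 0 0.005 0; -1 0 0 0.005 0")

```text
clock: 7.65
position: [0.5339, 0.2811, 0.0512]
tool_rot: [0.001, -0.188, 0.982, -0.0]
contact_force: [-0.7, -2.2, 2.7]
width: 0.002
finger_force: 1.4
```

Emit:
play_rows(commands="-1 0 0 0.003 0; -1 0 0 0.001 0; -1 0 0 0 0; -1 0 0 0 0")

```text
clock: 8.05
position: [0.534, 0.2814, 0.0488]
tool_rot: [0.001, -0.189, 0.982, -0.0]
contact_force: [-3.2, -3.8, 12.2]
width: 0.003
finger_force: 6.1
```

The rocker is at its stop: z 0.0488 with 12 N. Lifting, squaring up and going towards the run box.

Emit:
play_rows(commands="-1 0 0 -0.03 0; -1 0 0 -0.03 0; -1 0 0 -0.03 0.13; -1 0 0 -0.03 0.13; -1 0 0 -0.03 0.12; -1 0 -0.04 0 0; -1 0 -0.04 0 0; -1 0 -0.04 0 0; -1 0 -0.04 0 0; -1 0 -0.04 0 0")

```text
clock: 9.05
position: [0.5336, 0.0809, 0.1972]
tool_rot: [0.001, -0.0, 1.0, 0.0]
contact_force: [0.4, -0.0, -1.3]
width: -0.0
finger_force: 0.0
```

Emit:
play_rows(commands="-1 0 -0.04 0 0; -1 0 -0.035 0 0; -1 0 0 0 0; -1 0 0 0 0")

```text
clock: 9.45
position: [0.5336, 0.0065, 0.1969]
tool_rot: [0.001, 0.001, 1.0, 0.0]
contact_force: [-0.1, 0.5, -0.0]
width: 0.001
finger_force: 0.0
```

Run:
```python
from h import *
p=camera_params('wrist');im=capture('wrist');print(env.read_state()['position'],env.read_state()['tool_rot'])
print(pix(p,[[.6276,.0056,.071]]))
save(im,'w4')
```

```text
[0.53351072 0.00724361 0.19679142] [6.75348854e-04 3.81533793e-04 9.99999618e-01 4.01702747e-04]
[[322.82118667 328.64848206]]
```

View pics/w4.png

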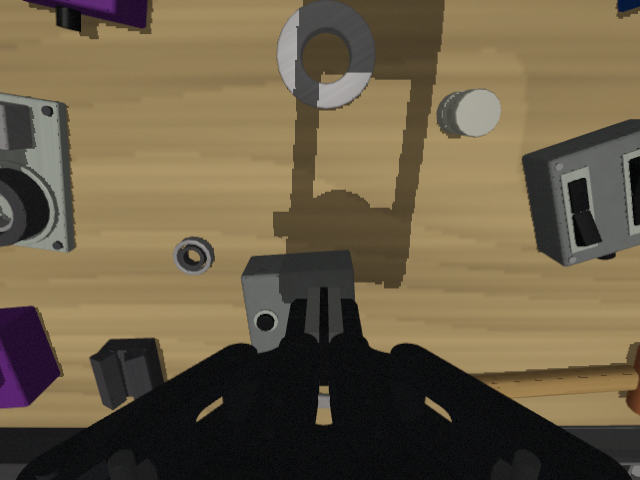

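The fingers hide the mushroom. The small button is at (266,321), so I use it as a check on the mushroom position, and also check the tipped rocker in the top camera.

Run:
```python
from h import *
p=camera_params('wrist');b=onz(p,[(266,321)],.055);m=np.array([.6276,.0056,.055]);print(b,np.linalg.norm(b-m))
im=capture('top');a=cv2.imread('pics/top0.png')[:,:,::-1]
f=lambda i,x,y,r:cv2.resize(i[y-r:y+r,x-r:x+r],(300,300),interpolation=cv2.INTER_CUBIC)
save(np.vstack([np.hstack([f(i,193,240,32),f(i,427,245,40)]) for i in(a,im)]),'cmp')
```

```text
[[ 0.62980446 -0.04447371  0.055     ]] 0.050122213668088965
```

View pics/cmp.png

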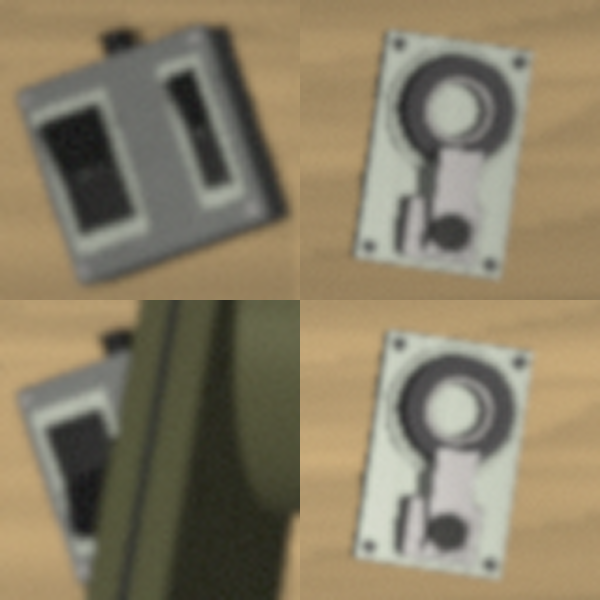

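The rocker's shading has flipped, so it is tipped over, and the fixture is unmoved. The small button lies 50 mm from the mushroom, close to the expected 52 mm. Pressing the mushroom.

Emit:
play_rows(commands="-1 -0.03 0 0 0; -1 -0.032 0 0 0; -1 -0.032 0 0 0; -1 0 0 0.04 0; -1 0 0 0.04 0; -1 0 0 0.03 0; -1 0 0 0.012 0; -1 0 0 0.004 0; -1 0 0 0.003 0; -1 0 0 0.003 0")

```text
clock: 10.55
position: [0.6282, 0.0075, 0.0661]
tool_rot: [0.001, -0.0, 1.0, 0.0]
contact_force: [-2.3, 1.1, 4.0]
width: 0.001
finger_force: 2.2
```

Emit:
play_rows(commands="-1 0 0 0.002 0; -1 0 0 0.0015 0; -1 0 0 0 0; -1 0 0 0 0; -1 0 0 0 0; -1 0 0 0 0; -1 0 0 0 0")

```text
clock: 11.25
position: [0.6282, 0.0074, 0.063]
tool_rot: [0.002, 0.0, 1.0, 0.0]
contact_force: [-2.3, 2.1, 9.4]
width: -0.002
finger_force: 4.9
```

The button is bottomed: z 0.063 with 9.4 N, more than the 5.6 N spring. Handing in.

```bash
python3 -c "
from station import env
print(env.close_job())"
```

```text
the job is handed in; nothing more can be done
None
```

I pushed the hold-down fully down, tipped the wide rocker over, and handed the job in at about 11 s of the 48 s with the large mushroom button held down at its stop; the verdict was not shown.

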